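# Swing a speaker front panel home on its locating pin and latch it

## Robot

A 6-joint arm with a two-finger parallel gripper is mounted at the origin on the work surface. World frame = base frame: x ahead of the robot, y to its left, z up, the work surface at z = 0. Lengths are in m, angles in rad, forces in N, time in s.
With the tool pointing down it reaches from about 0.25 to 0.725 m from the base axis. Payload 4 kg.
Tool frame: the origin (TCP) lies at the very end of the fingers, on their centre line; the grasp point (between the pads) lies 19 mm behind it (bot.pinch_z is the distance from the TCP to the grasp point, in m); z points along the fingers, x is the direction in which the jaws open and shut, and the axes are right-handed (so a half turn about z gives the same grasp; the last joint's range is limited). The gripper opens to 85 mm and grips with 20 to 120 N. Pads are 22 mm wide; open, the fingers measure 114 mm over their backs; the gripper's body (76 mm by 85 mm) begins 54 mm behind the grasp point. The pads swing forward as they close: fully open they stand 13 mm farther back than shut.
Start: joints at [1.277, 0.241, 0.005, 1.335, 0, 1.571], TCP at [0.145, 0.479, 0.231] pointing down, gripper open.
Joint ranges: [-2.72, 2.72], [-1.05, 1.87], [-1.09, 1.28], [-1.99, 2.15], [-1.42, 1.44], [-3.14, 3.14]. Speed limits (rad/s): [2.79, 2.79, 3.14, 3.14, 3.14, 3.14].

## Interface

Orientations are given as a unit quaternion [x, y, z, w].
In Python, from workcell import bot gives the robot as it stands. The module is installed in compiled form; this text tells all that it offers.
- The arm moves only by the shell command python3 -m inch 'ROWS'. ROWS is JSON, a list of rows, each a list of 7 numbers: the shift along the tool's x, y, z scaled (see below), then the turn, a rotation vector about the tool's x, y, z scaled (see below), then the gripper command: -1 is fully open, 1 is shut, values between are in proportion. In form: [[x, y, z, wx, wy, wz, gripper], ...]. A call has exactly 8 rows; each row shifts and turns the commanded pose from where the row before left it, along the tool's axes as they then stand; what a row does not reach is not made up. The controller multiplies each number of a shift by 2.5 cm and each number of a turn by 180 degrees. A row lasts 1/10 s, in which the tool goes at most 50 mm and 8.59 degrees, less where a joint would pass 70% of its speed; a pose out of reach is approached as far as the arm can. A call with a number of a shift or a turn outside -1 to 1 is refused whole. A call with a gripper value outside its range is refused whole. The fingers move at their own pace and stop on an object; the grip force is fixed at half the most. Time passes only in rows, so rows that do not move let the fingers close, or fill a call up. It gives the time, the measured TCP pose, the force and the opening at its end, in the units of the state.
- bot.get_obs(): the state, without advancing time (a new reading comes with each control period).
- bot.camera(name): name is "scene" or "top" or "wrist"; returns (picture, depth): 384x512x3 uint8, blue, green, red; 384x512 float32, m along the optical axis (not along the pixel's ray), 0 where there is no reading.
- bot.get_calibration(name): a dict with "vfov" (degrees; the focal length in pixels is half the picture's height over the tangent of half this angle, whatever the lens; pixels are square), "cx", "cy" (the principal point, pixels), "R" (3x3) and "t" (3): a world point X has camera coordinates R X + t. Camera axes: x right, y down, z forward; pixel columns grow to the right and rows downward; lengths in m; the calibration is good to about 2 mm. A picture is of the moment at which its call begins: read the wrist's pose just before it. get_calibration takes no time and is no camera call; for the wrist camera it gives the pose at the moment of the call.
- bot.job_done(): hands the job in, once; it reports no verdict.
The state is a dict: "clock": time; "joint_pos": joint angles; "joint_vel": joint speeds; "tau": joint torques, N m; "eef_pos": TCP position; "tool_rot": TCP orientation; "ft_force": force on the tool from outside, world axes, zero at the start; "ft_torque": the same for the moment, N m; "grip_width": finger opening in m.
Only numpy, scipy, OpenCV 4.12 (cv2) and the standard library are available. Lean on these libraries where they do the work, as an engineer would, in place of code of your own. Each camera call takes 0.05 s, during which the arm holds its last target.

## Task

A speaker front panel lies flat with its hole over the fixed pin of the swing jig. Push it sideways near its free corner so that it turns about the pin, until its long edge meets the black rubber stop post, and press it gently but firmly against the post for a moment so that all play is taken up; never force it there, as the edge finish bruises. Then leave it touching the post and swing the red latch fully round over the panel; leave the things lying around where they are.

Things in the scene. Friction and masses are not known exactly. Their poses are not given: they have to be found in the camera images.
- jig: fixed plywood board 330 x 330 x 12 mm, x -50 to 280 and y -135 to 195 mm from its origin, with a fixed upright steel pin 12 mm in diameter, top 42 mm above the bench. Origin: on the bench under the pin; x runs along the board towards the latch, y to the side on which the panel starts, z up. Place and yaw differ each time
- panel: loose brown speaker panel 240 x 120 x 18 mm, 0.4-0.7 kg, flat on the board. Origin: pin hole centre (14 mm hole, 1 mm play), underside; x to the free end: x -30 to 210, y -60 to 60 mm. Starts 0.38-0.65 rad anticlockwise of jig x. Push its y=+60 edge near corner (210,60) till its y=-60 edge meets the stop; drag 0.3-3 N. Over 16 N on the stop bruises it; 5-10 N is firm
- stop: fixed upright post in hard black rubber, 20 mm in diameter, on the jig board, its top level with the panel's top (30 mm above the bench). Origin: its centre at the board's top. It stands some 105 mm in x and -70 mm in y from the pin, a little differently each time, so it bears nearly twice what is pushed at the corner; the panel's final heading is about -0.12 to +0.12 rad from the jig's x
- latch_pivot (a point): axis of the latch, on a fixed post of the jig 245 mm in x and -25 mm in y from the pin; the point is at the underside of the latch arm, 32 mm above the bench
- latch_knob (a point): point on the axis of the upright black round knob on the latch arm, 58 mm from the latch pivot: 16 mm in diameter, standing 40 to 73 mm above the bench; this point is at 57 mm. It may be pinched or pushed
- latch (a joint): angle of the red latch arm (85 x 20 x 8 mm, underside 32 mm above the bench, 2 mm over the panel). 0: arm points along the jig's -y, beside the panel; grows clockwise seen from above; 1.57 (end stop): arm points along the jig's -x, over the panel's free end. Stays where left; about 1 N at the knob turns it
- bin: loose blue parts bin, 150 x 90 x 55 mm, origin under its centre; leave alone
- roll: loose yellow ring, 68 mm in diameter, 25 mm high, origin under its centre; leave alone
- jar: loose small jar with a black lid, 52 mm in diameter, 60 mm high, origin under its centre; leave alone
- driver: loose screwdriver, 190 mm long, lying along its x; leave alone

How it is judged:
On the way, in this order (a step that is already met when the one before it is completed fails the run):
1. the panel, on its pin, is pressed against the stop post with at least 4 N for 0.3 s, the latch still open (contact force between panel and stop above 4 N and value of joint latch below 0.6 rad and y of stop in the frame of panel above -0.0715 m), for 0.3 s.
2. the latch is swung fully over the panel (value of joint latch above 1.45 rad), for 0.2 s.
At the end, for the whole second after the job is handed in: The panel lies flat on the board with its hole over the pin (within 3 mm) and its long edge within 1.5 mm of the stop post, at rest; the latch is within 0.12 rad of its end stop over the panel (y of stop in the frame of panel above -0.0715 m and horizontal distance between panel and jig below 0.003 m and height (world z) of panel below 0.015 m and angle between panel's own z axis and vertical below 0.03 rad and value of joint latch above 1.45 rad and linear speed of panel below 0.01 m/s); the robot touches nothing.
It fails at once if the panel's edge bears on the stop post with more than 16 N (contact force between panel and stop above 16 N).
It fails at once if the bin is moved more than 15 mm (distance of bin from where it was at the start of the episode above 0.015 m).
It fails at once if the roll is moved more than 15 mm (distance of roll from where it was at the start of the episode above 0.015 m).
It fails at once if the jar is moved more than 15 mm (distance of jar from where it was at the start of the episode above 0.015 m).
It fails at once if the driver is moved more than 15 mm (distance of driver from where it was at the start of the episode above 0.015 m).
It also fails if it takes over 72 s, if anything falls off the work surface, if the arm or the gripper's body presses on something with over 40 N, if the wrist force passes 120 N, or if a joint passes its speed limit or range.

## Working session

There is one attempt and no reset: what is moved stays moved. The work goes in short steps, Python scripts to look and compute and a shell command to move; the robot and the scene stay as the last step left them, time stands still between calls to the robot, and variables do not carry over. Pictures are saved under pics/ and viewed, and the job is handed in when it is done.

```bash
mkdir -p pics
cat > h.py <<'E'
import numpy as np, cv2
from workcell import bot
def snap(n,f):
    c=bot.get_calibration(n); im,d=bot.camera(n); cv2.imwrite('pics/%s.png'%f,im); np.savez('pics/%s.npz'%f,im=im,d=d,R=c['R'],t=c['t'],v=c['vfov'],cx=c['cx'],cy=c['cy'])
def load(f): return np.load('pics/%s.npz'%f)
def pt(z,u,v,h):
    "world point of pixel at world height h"
    f=192/np.tan(np.radians(z['v'])/2); r=z['R'].T@np.array([(u-z['cx'])/f,(v-z['cy'])/f,1]); o=-z['R'].T@z['t']
    return o+r*(h-o[2])/r[2]
def px(z,X):
    f=192/np.tan(np.radians(z['v'])/2); p=z['R']@np.array(X)+z['t']; return f*p[0]/p[2]+z['cx'],f*p[1]/p[2]+z['cy']
E
python3 - <<'E'
from h import *
print(bot.get_obs())
snap('top','top1'); snap('scene','sc1')
for n in('top','scene'):
    c=bot.get_calibration(n);print(n,c)
E
```

```text
{'clock': 0.0, 'joint_pos': array([ 1.27699509e+00,  2.41414474e-01,  3.65313202e-03,  1.33520580e+00,
       -1.29200519e-05,  1.57081023e+00]), 'joint_vel': array([-0.00073872, -0.00094424, -0.00031669, -0.00091031, -0.00033344,
       -0.00055396]), 'tau': array([-1.21614779e-03, -3.72319865e+01,  2.52407777e+01,  1.71869964e-02,
       -6.72892065e-05, -1.48847846e-06]), 'eef_pos': array([0.14460617, 0.47793295, 0.2303851 ]), 'tool_rot': array([ 8.02995778e-01,  5.95983727e-01, -8.67717483e-04,  6.52083882e-04]), 'ft_force': array([ 0.29176334,  0.32210416, -0.3244927 ]), 'ft_torque': array([-0.0317987 , -0.01004427, -0.0049378 ]), 'grip_width': 0.08529148044891713}
top {'vfov': 45.05604435658473, 'cx': 262.5732768045228, 'cy': 189.49069287759684, 'R': array([[ 0.07925541, -0.99684318, -0.00471767],
       [-0.97256559, -0.07628512, -0.21976522],
       [ 0.21871158,  0.02200582, -0.97554138]]), 't': array([0.04525338, 0.5729831 , 1.24377845])}
scene {'vfov': 55.92163364286226, 'cx': 253.7301679923237, 'cy': 189.04507377770463, 'R': array([[-0.00165376,  0.99990137,  0.01394685],
       [ 0.86056083,  0.0085268 , -0.5092763 ],
       [-0.50934499,  0.01115989, -0.86049005]]), 't': array([-0.05399143, -0.43759671,  1.10539075])}
```

View pics/top1.png

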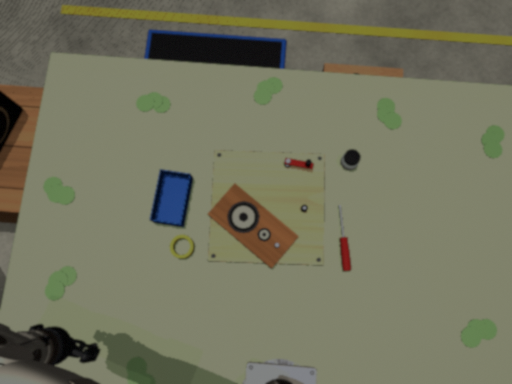

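View pics/sc1.png

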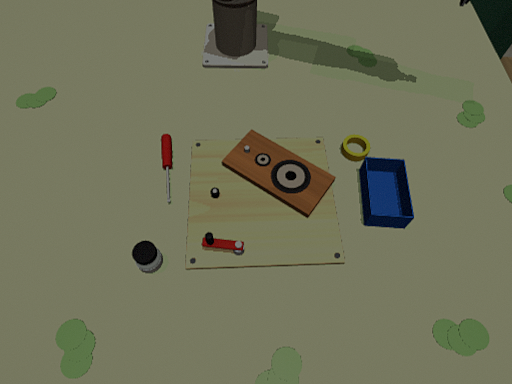

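Run:
```python
from h import *
z=load('top1');im=z['im'][140:275,200:360];cv2.imwrite('pics/top1c.png',cv2.resize(im,None,fx=5,fy=4.4,interpolation=cv2.INTER_CUBIC)) if 0 else cv2.imwrite('pics/top1c.png',cv2.convertScaleAbs(cv2.resize(im[:, :160],None,fx=4.4,fy=4.4,interpolation=cv2.INTER_CUBIC),alpha=1.3))
z=load('sc1');im=z['im'][125:275,180:345];cv2.imwrite('pics/sc1c.png',cv2.resize(im,None,fx=4,fy=4,interpolation=cv2.INTER_CUBIC))
```

```text
(no output)
```

View pics/top1c.png

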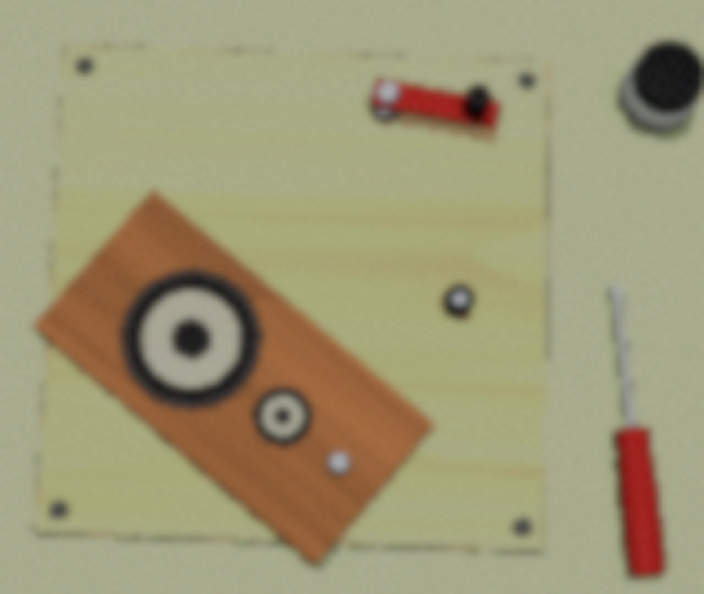

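View pics/sc1c.png

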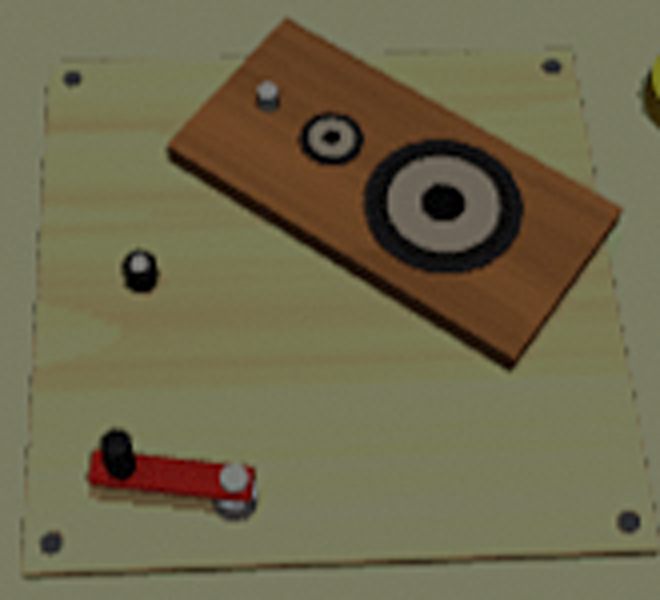

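```bash
cat > m.py <<'E'
from h import *
z=load('top1')
P=lambda X,Y,h:pt(z,200+(X+.5)/4.4-.5,140+(Y+.5)/4.4-.5,h)[:2]
B={k:P(*a,.012) for k,a in dict(TL=(62,45),TR=(549,57),BR=(543,552),BL=(35,533)).items()}
pin=P(339,461,.042);stop=P(459,299,.03);piv=P(388,92,.042);knob=P(479,95,.073)
print(B,'pin',pin,'stop',stop,'piv',piv,'knob',knob)
C=[P(*a,.03) for a in((153,190),(432,425),(317,567),(37,325))]
print('panel',np.round(C,4))
z2=load('sc1')
Q=lambda X,Y,h:pt(z2,180+(X+.5)/4-.5,125+(Y+.5)/4-.5,h)[:2]
print('scene pin',Q(267,90,.042),'stop',Q(141,263,.03),'knob',Q(116,438,.073),'panel',np.round([Q(*a,.03) for a in((513,358),(168,148),(287,18),(622,210))],4),'board',np.round([Q(*a,.012) for a in((655,553),(25,577),(48,60),(575,52))],4))
for nm,Bc in (('top',[B['TL'],B['TR'],B['BR'],B['BL']]),('sc',[Q(*a,.012) for a in((655,553),(25,577),(48,60),(575,52))])):
    J=np.array([[280,195],[280,-135],[-50,-135],[-50,195]])/1e3; W=np.array(Bc)
    a=J-J.mean(0); b=W-W.mean(0); th=np.arctan2((a[:,0]*b[:,1]-a[:,1]*b[:,0]).sum(),(a*b).sum()); R=np.array([[np.cos(th),-np.sin(th)],[np.sin(th),np.cos(th)]])
    o=W.mean(0)-R@J.mean(0); print(nm,th,'origin',o,'piv',o+R@[.245,-.025],'stop in jig',R.T@(stop-o),'knob jig',R.T@(knob-o))
E
python3 m.py
```

```text
{'TL': array([0.68931693, 0.24717387]), 'TR': array([ 0.70659405, -0.08398521]), 'BR': array([ 0.37381809, -0.09677899]), 'BL': array([0.36003914, 0.23082859])} pin [0.41866175 0.03894525] stop [ 0.53144555 -0.03170649] piv [0.66453099 0.02431182] knob [ 0.65794985 -0.03352957]
panel [[ 0.5887  0.1744]
 [ 0.4477 -0.0193]
 [ 0.3518  0.0478]
 [ 0.4927  0.2414]]
scene pin [0.41757912 0.03667323] stop [ 0.53003519 -0.03248647] knob [ 0.6546882  -0.03432926] panel [[ 0.5876  0.1717]
 [ 0.4516 -0.0211]
 [ 0.3524  0.0483]
 [ 0.492   0.2416]] board [[ 0.6902  0.2399]
 [ 0.705  -0.0829]
 [ 0.3731 -0.1008]
 [ 0.3625  0.2302]]
top 0.04554252243724363 origin [0.4189271  0.03910509] piv [0.66481123 0.02528508] stop in jig [ 0.10917796 -0.07586077] knob jig [ 0.23546809 -0.08344129]
sc 0.04022368893032249 origin [0.41898673 0.03701894] piv [0.66479388 0.02189131] stop in jig [ 0.10960421 -0.07319213] knob jig [ 0.23593287 -0.08010083]
```

Run:
```python
from h import *
z=load('top1')
for n,u,v,h in(('roll',181.5,246.5,.025),('binNL',163,171,.055),('binNR',192,173,.055),('binFR',184,226,.055),('binFL',152,221,.055),('jar',352,157,.06)): print(n,pt(z,u,v,h))
z=load('sc1');print(pt(z,356,146,.025))
for p in((361,158),(404,158),(411,226),(366,226)):print(pt(z,*p,.055))
pin=np.array([.4183,.038])
for th in(.94,1.0):
  R=np.array([[np.cos(th),-np.sin(th)],[np.sin(th),np.cos(th)]])
  for q in((.19,.071),(.19,.081),(.175,.081),(.21,.06)): print(th,q,pin+R@q)
```

```text
roll [0.39324606 0.30709104 0.025     ]
binNL [0.60154277 0.37997977 0.055     ]
binNR [0.60214466 0.29617409 0.055     ]
binFR [0.44808823 0.30123715 0.055     ]
binFL [0.45506813 0.39243009 0.055     ]
jar [ 0.68410947 -0.15852377  0.06      ]
[0.39794904 0.30444738 0.025     ]
[0.45534556 0.30001081 0.055     ]
[0.45419225 0.39933594 0.055     ]
[0.6255976  0.37763697 0.055     ]
[0.62635008 0.28466976 0.055     ]
0.94 (0.19, 0.071) [0.4730231  0.23331099]
0.94 (0.19, 0.081) [0.46494752 0.23920887]
0.94 (0.175, 0.081) [0.4561007 0.2270955]
0.94 (0.21, 0.06) [0.493702   0.24297448]
1.0 (0.19, 0.071) [0.461213   0.23624095]
1.0 (0.19, 0.081) [0.45279829 0.24164397]
1.0 (0.175, 0.081) [0.44469375 0.22902191]
1.0 (0.21, 0.06) [0.48127523 0.24712705]
```

```bash
python3 -m inch '[[-0.36,0.92,0,0,0,0,1],[-0.36,0.92,0,0,0,0,1],[-0.36,0.92,0,0,0,0,1],[-0.36,0.92,0,0,0,0,1],[-0.36,0.92,0,0,0,0,1],[-0.36,0.92,0,0,0,0,1],[-0.36,0.92,0,0,0,0,1],[-0.36,0.92,0,0,0,0,1]]'; python3 -m inch '[[-0.36,0.92,0,0,0,0,1],[-0.36,0.92,0,0,0,0,1],[-0.36,0.92,0,0,0,0,1],[-0.36,0.92,0,0,0,0,1],[-0.36,0.92,0,0,0,0,1],[-0.36,0.92,0,0,0,0,1],[-0.36,0.92,0,0,0,0,1],[-0.36,0.92,0,0,0,0,1]]'; python3 -m inch '[[0,0,0.6,0,0,0.027,1],[0,0,0.6,0,0,0.027,1],[0,0,0.6,0,0,0.027,1],[0,0,0.6,0,0,0.026,1],[0,0,0.6,0,0,0,1],[0,0,0.6,0,0,0,1],[0,0,0,0,0,0,1],[0,0,0,0,0,0,1]]'
```

```text
clock: 0.9
eef_pos: [0.3005, 0.3554, 0.2309]
tool_rot: [0.803, 0.596, -0.0, 0.0]
ft_force: [0.1, 0.6, -0.2]
grip_width: -0.0001
clock: 1.7
eef_pos: [0.4558, 0.2333, 0.2308]
tool_rot: [0.803, 0.596, -0.001, -0.0]
ft_force: [0.7, 0.6, -0.1]
grip_width: -0.0003
clock: 2.5
eef_pos: [0.455, 0.234, 0.1411]
tool_rot: [0.891, 0.453, -0.001, 0.0]
ft_force: [0.5, -0.6, 0.5]
grip_width: -0.0002
```

Run:
```python
from h import *
snap('wrist','w1'); snap('top','top2')
z=load('top2');im=z['im'][140:300,150:350];cv2.imwrite('pics/top2c.png',cv2.resize(im,None,fx=3.5,fy=3.5,interpolation=cv2.INTER_CUBIC))
```

```text
(no output)
```

View pics/w1.png

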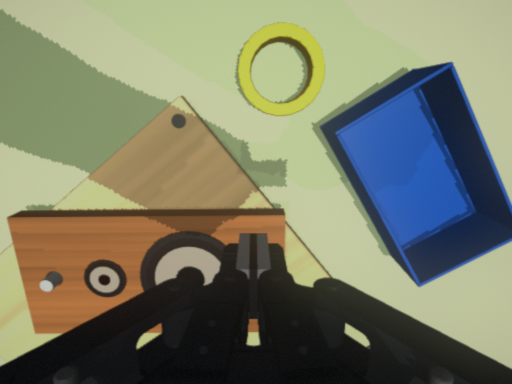

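View pics/top2c.png

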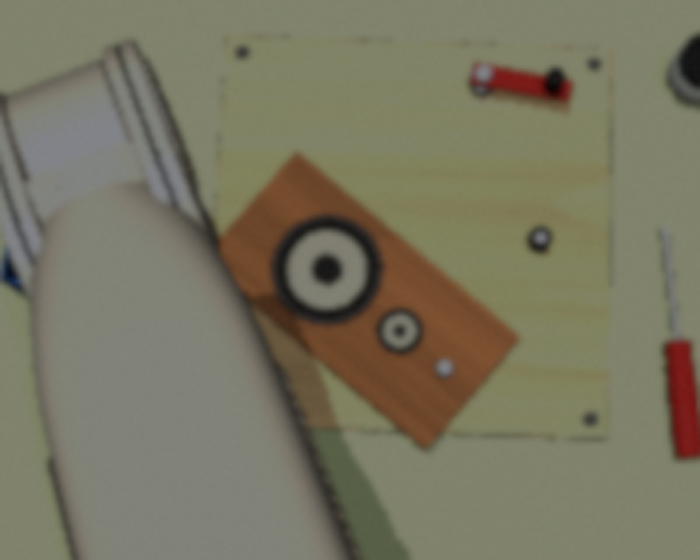

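Run:
```python
from h import *
z=load('w1')
print('tcp',px(z,[.455,.234,.1411]),'below',px(z,[.455,.234,.03]),px(z,[.455,.234,.012]))
a=pt(z,10,215,.03)[:2];b=pt(z,284,210,.03)[:2];print(a,b,np.arctan2(*(b-a)[::-1]),np.linalg.norm(b-a))
n=np.array([-(b-a)[1],(b-a)[0]])/np.linalg.norm(b-a);print('dist',n@(np.array([.455,.234])-a), 'along',(b-a)@(np.array([.455,.234])-a)/np.linalg.norm(b-a), 'pin',pt(z,46,286,.042))
```

```text
tcp (np.float64(252.63061436801945), np.float64(247.24013028904852)) below (np.float64(252.90570708141692), np.float64(187.90237603286343)) (np.float64(252.9306520065906), np.float64(182.52173246140472))
[0.35119646 0.05058125] [0.48656526 0.24393934] 0.9600074230491286 0.23603402804425885
dist 0.020157778902206262 along 0.20978864234315356 pin [0.4173335  0.03588519 0.042     ]
```

```bash
python3 -m inch '[[0,-0.1,0.7,0,0,0,1],[0,0,0.7,0,0,0,1],[0,0,0.7,0,0,0,1],[0,0,0.7,0,0,0,1],[0,0,0.7,0,0,0,1],[0,0,0.7,0,0,0,1],[0,0,0.5,0,0,0,1],[0,0,0,0,0,0,1]]'
```

```text
clock: 3.4
eef_pos: [0.4524, 0.2352, 0.0227]
tool_rot: [0.891, 0.453, -0.001, 0.0]
ft_force: [-0.4, 0.6, -0.0]
grip_width: 0.0002
```

```bash
python3 -m inch '[[0,0.1,0,0,0,0,1],[0,0.1,0,0,0,0,1],[0,0.1,0,0,0,0,1],[0,0.1,0,0,0,0,1],[0,0.1,0,0,0,0,1],[0,0,0,0,0,0,1],[0,0,0,0,0,0,1],[0,0,0,0,0,0,1]]'; python3 -c "
from h import *
snap('wrist','w2')"
```

```text
clock: 4.2
eef_pos: [0.4633, 0.2283, 0.0238]
tool_rot: [0.891, 0.453, -0.0, -0.0]
ft_force: [-0.1, -0.3, 0.9]
grip_width: 0.0
```

View pics/w2.png

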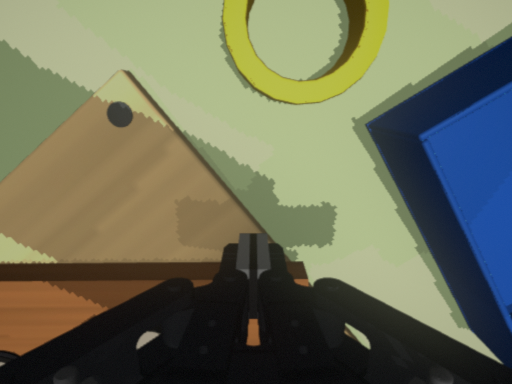

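```bash
python3 -m inch '[[0.13,0.36,0.1,0,0,0.0159,1],[0.13,0.36,0,0,0,0.0159,1],[0.13,0.36,0,0,0,0.0159,1],[0.13,0.36,0,0,0,0.0159,1],[0.13,0.36,0,0,0,0.0159,1],[0.13,0.36,0,0,0,0.0159,1],[0.13,0.36,0,0,0,0.0159,1],[0.13,0.36,0,0,0,0.0159,1]]'; python3 -c "
from h import *
snap('wrist','w3');snap('scene','sc3')"
```

```text
clock: 5.05
eef_pos: [0.5317, 0.1952, 0.0211]
tool_rot: [0.964, 0.267, -0.0, -0.001]
ft_force: [-0.5, 1.4, -0.5]
grip_width: 0.0001
```

View pics/w3.png

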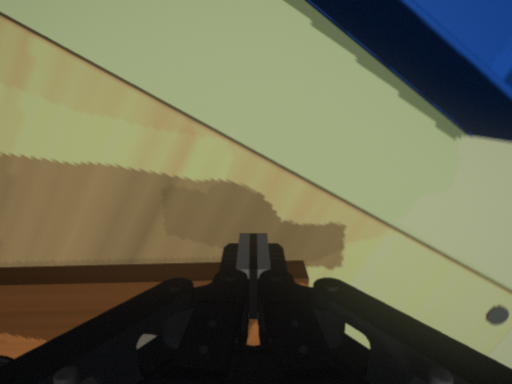

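View pics/sc3.png

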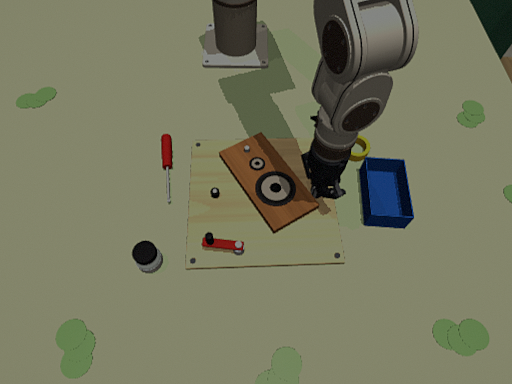

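```bash
python3 -m inch '[[0.13,0.36,0,0,0,0.0159,1],[0.13,0.36,0,0,0,0.0159,1],[0.13,0.36,0,0,0,0.0159,1],[0.13,0.36,0,0,0,0.0159,1],[0.1,0.29,0,0,0,0.0127,1],[0.1,0.29,0,0,0,0.0127,1],[0.08,0.22,0,0,0,0.0095,1],[0.05,0.15,0,0,0,0.0064,1]]'; python3 -c "
from h import *
snap('wrist','w4');snap('scene','sc4')
z=load('sc4');cv2.imwrite('pics/sc4c.png',cv2.resize(z['im'][125:275,180:345],None,fx=4,fy=4,interpolation=cv2.INTER_CUBIC))"
```

```text
clock: 5.95
eef_pos: [0.5746, 0.148, 0.0215]
tool_rot: [0.994, 0.105, 0.0, -0.0]
ft_force: [1.7, 3.0, -0.0]
grip_width: 0.0002
```

View pics/sc4c.png

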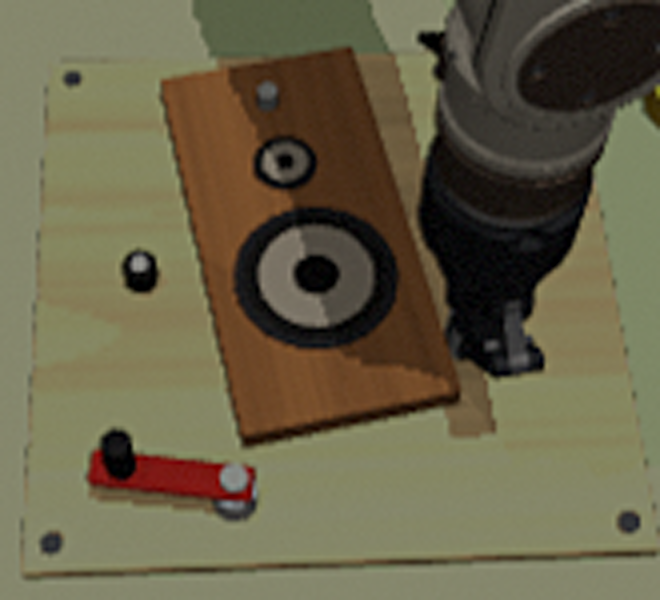

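View pics/w4.png

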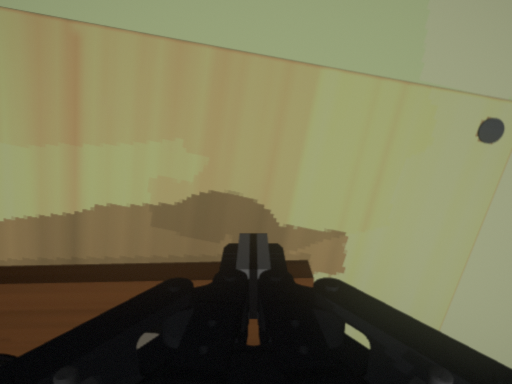

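```bash
cat > g.py <<'E'
from h import *
import sys
def gap(f,a,b,c,d,st):
    z2=load(f)
    Q=lambda X,Y,h:pt(z2,180+(X+.5)/4-.5,125+(Y+.5)/4-.5,h)[:2]
    a,b,c,d=[Q(*q,.03) for q in(a,b,c,d)];s=Q(*st,.03)
    e=b-a;e/=np.linalg.norm(e);n=np.array([-e[1],e[0]])
    print('heads',np.arctan2(*(b-a)[::-1]),np.arctan2(*(d-c)[::-1]),'stop->edge dist',-n@(s-a),'along',e@(s-a), 'width',n@(c-a))
gap('sc4',(164,81),(243,437),(350,48),(459,393),(141,263))
E
python3 g.py
```

```text
heads 0.22200355907754904 0.22817492186796937 stop->edge dist 0.034629090266095966 along 0.12298756119827955 width 0.1160513657954425
```

```bash
python3 -m inch '[[0.05,0.13,0,0,0,0.0057,1],[0.05,0.13,0,0,0,0.0057,1],[0.05,0.13,0,0,0,0.0057,1],[0.05,0.13,0,0,0,0.0057,1],[0.05,0.13,0,0,0,0.0057,1],[0.05,0.13,0,0,0,0.0057,1],[0.05,0.13,0,0,0,0.0057,1],[0.05,0.13,0,0,0,0.0057,1]]'; python3 -c "
from h import *
snap('scene','sc5')
o=bot.get_obs();print(o['ft_force'],o['tau'])
z=load('sc5');cv2.imwrite('pics/sc5c.png',cv2.resize(z['im'][125:275,180:345],None,fx=4,fy=4,interpolation=cv2.INTER_CUBIC))"
```

```text
clock: 6.85
eef_pos: [0.5881, 0.1235, 0.0213]
tool_rot: [0.999, 0.033, 0.0, 0.0]
ft_force: [0.6, 2.0, -0.4]
grip_width: -0.0004
[ 1.06604918  1.06433712 -0.82617997] [-1.43244714e-01 -4.96157956e+01  2.04558814e+01  5.44733852e-01
 -2.80980002e-01  4.53253300e-02]
```

View pics/sc5c.png

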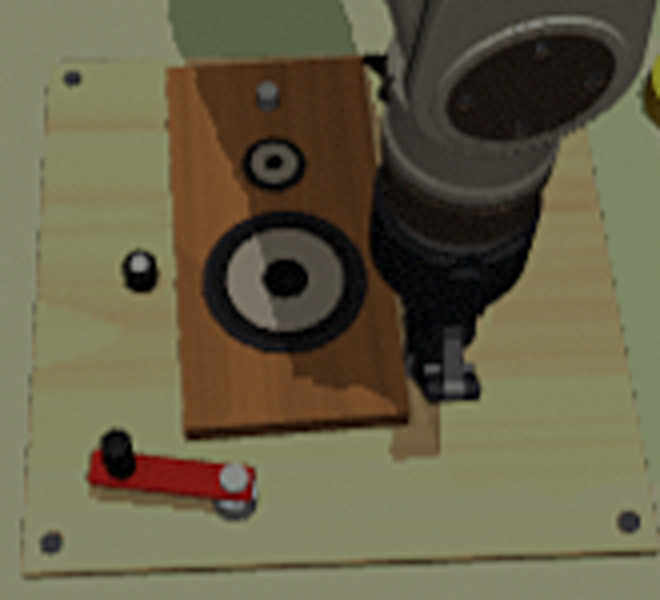

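```bash
python3 -c "
import g
g.gap('sc5',(167,72),(187,432),(364,57),(408,415),(141,263))"
```

```text
heads 0.22200355907754904 0.22817492186796937 stop->edge dist 0.034629090266095966 along 0.12298756119827955 width 0.1160513657954425
heads 0.09110945126996248 0.0749451236753829 stop->edge dist 0.02038602711940527 along 0.13314971669450787 width 0.1205804754552205
```

```bash
python3 -m inch '[[0.02,0.05,0,0,0,0.0022,1],[0.02,0.05,0,0,0,0.0022,1],[0.02,0.05,0,0,0,0.0022,1],[0.02,0.05,0,0,0,0.0022,1],[0.02,0.05,0,0,0,0.0022,1],[0.02,0.05,0,0,0,0.0022,1],[0.02,0.05,0,0,0,0.0022,1],[0.02,0.05,0,0,0,0.0022,1]]'; python3 -c "
from h import *
snap('scene','sc6')
f=[]
for i in range(1): f.append(bot.get_obs()['ft_force'])
print(f)
z=load('sc6');cv2.imwrite('pics/sc6c.png',cv2.resize(z['im'][145:245,200:300],None,fx=6,fy=6,interpolation=cv2.INTER_CUBIC))"
```

```text
clock: 7.7
eef_pos: [0.5924, 0.1139, 0.0213]
tool_rot: [1.0, 0.006, 0.0, 0.0]
ft_force: [1.8, 2.3, -0.2]
grip_width: -0.0
[array([1.82070127, 1.40781783, 0.00884755])]
```

View pics/sc6c.png

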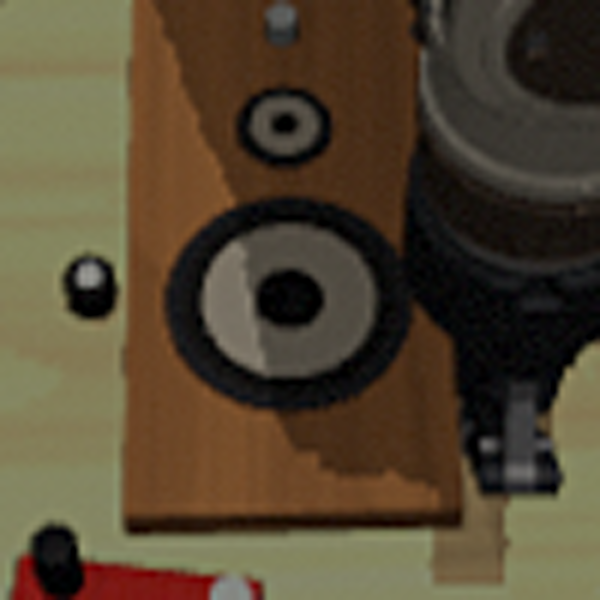

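```bash
cat > f.py <<'E'
from h import *
f=[];t=[]
for i in range(6):
    bot.camera('scene'); o=bot.get_obs(); f.append(o['ft_force']);t.append(o['tau'][0])
print('F',np.mean(f,0).round(2),np.std(f,0).round(2),'tau0',np.mean(t).round(3),'tcp',o['eef_pos'].round(4),o['clock'])
E
python3 f.py; python3 -m inch '[[0.01,0.02,0,0,0,0.001,1],[0.01,0.02,0,0,0,0.001,1],[0.01,0.02,0,0,0,0,1],[0,0.02,0,0,0,0,1],[0,0.02,0,0,0,0,1],[0,0.02,0,0,0,0,1],[0,0,0,0,0,0,1],[0,0,0,0,0,0,1]]'; python3 f.py
```

```text
F [0.36 0.76 0.39] [0.32 0.44 0.48] tau0 -0.525 tcp [0.5919 0.1137 0.0212] 8.05
clock: 8.85
eef_pos: [0.5933, 0.1109, 0.0213]
tool_rot: [1.0, 0.003, 0.0, 0.0]
ft_force: [0.8, 1.4, -0.8]
grip_width: 0.0001
F [ 0.4   0.56 -0.57] [0.36 0.36 0.25] tau0 -0.437 tcp [0.5931 0.1109 0.0213] 9.15
```

```bash
python3 -m inch '[[0,0.01,0,0,0,0,1],[0,0.01,0,0,0,0,1],[0,0.01,0,0,0,0,1],[0,0.01,0,0,0,0,1],[0,0.01,0,0,0,0,1],[0,0.01,0,0,0,0,1],[0,0,0,0,0,0,1],[0,0,0,0,0,0,1]]'; python3 f.py
```

```text
clock: 9.95
eef_pos: [0.5932, 0.1095, 0.0214]
tool_rot: [1.0, 0.003, 0.0, -0.0]
ft_force: [1.2, 2.2, -0.3]
grip_width: 0.0001
F [ 1.2   1.77 -0.14] [0.5  0.44 0.44] tau0 -0.946 tcp [0.5932 0.1096 0.0214] 10.25
```

```bash
python3 -c "
from h import *
snap('scene','sc7')
z=load('sc7');cv2.imwrite('pics/sc7c.png',cv2.resize(z['im'][165:215,200:260],None,fx=10,fy=10,interpolation=cv2.INTER_CUBIC))"
```

```text
(no output)
```

View pics/sc7c.png

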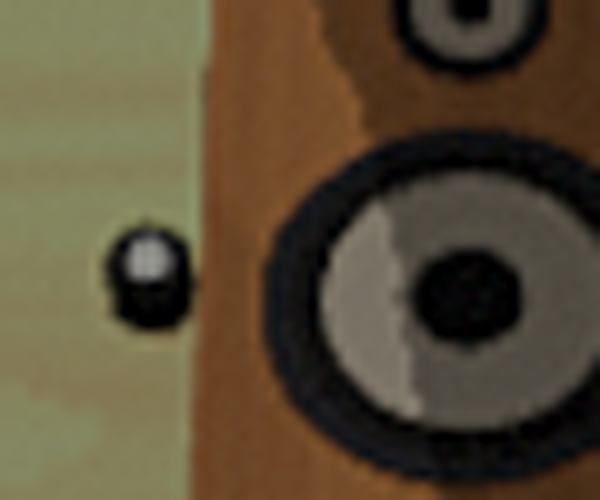

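```bash
python3 -m inch '[[0,0.01,0,0,0,0,1],[0,0.01,0,0,0,0,1],[0,0.01,0,0,0,0,1],[0,0.01,0,0,0,0,1],[0,0,0,0,0,0,1],[0,0,0,0,0,0,1],[0,0,0,0,0,0,1],[0,0,0,0,0,0,1]]'; python3 f.py
```

```text
clock: 11.1
eef_pos: [0.5931, 0.1085, 0.0213]
tool_rot: [1.0, 0.003, 0.0, -0.0]
ft_force: [1.4, 2.2, 0.7]
grip_width: -0.0004
F [1.45 1.87 0.46] [0.53 0.32 0.5 ] tau0 -1.148 tcp [0.5931 0.1085 0.0213] 11.4
```

```bash
python3 -m inch '[[0,0.01,0,0,0,0,1],[0,0.01,0,0,0,0,1],[0,0.01,0,0,0,0,1],[0,0.01,0,0,0,0,1],[0,0,0,0,0,0,1],[0,0,0,0,0,0,1],[0,0,0,0,0,0,1],[0,0,0,0,0,0,1]]'; python3 f.py
```

```text
clock: 12.2
eef_pos: [0.593, 0.1074, 0.0213]
tool_rot: [1.0, 0.003, -0.0, 0.0]
ft_force: [1.3, 2.4, 0.5]
grip_width: -0.0001
F [1.84 2.07 0.08] [0.39 0.38 0.64] tau0 -1.027 tcp [0.593  0.1075 0.0213] 12.5
```

```bash
python3 -m inch '[[0,0.01,0,0,0,0,1],[0,0.01,0,0,0,0,1],[0,0.01,0,0,0,0,1],[0,0.01,0,0,0,0,1],[0,0,0,0,0,0,1],[0,0,0,0,0,0,1],[0,0,0,0,0,0,1],[0,0,0,0,0,0,1]]'; python3 f.py;python3 -c "
from h import *
snap('scene','sc8')
z=load('sc8');cv2.imwrite('pics/sc8c.png',cv2.resize(z['im'][165:215,200:260],None,fx=10,fy=10,interpolation=cv2.INTER_CUBIC))"
```

```text
clock: 13.3
eef_pos: [0.5932, 0.1069, 0.0213]
tool_rot: [1.0, 0.004, 0.0, -0.0]
ft_force: [1.7, 4.6, -1.4]
grip_width: -0.0004
F [ 2.28  5.04 -0.84] [0.45 0.46 0.62] tau0 -2.631 tcp [0.5932 0.1069 0.0213] 13.6
```

View pics/sc8c.png

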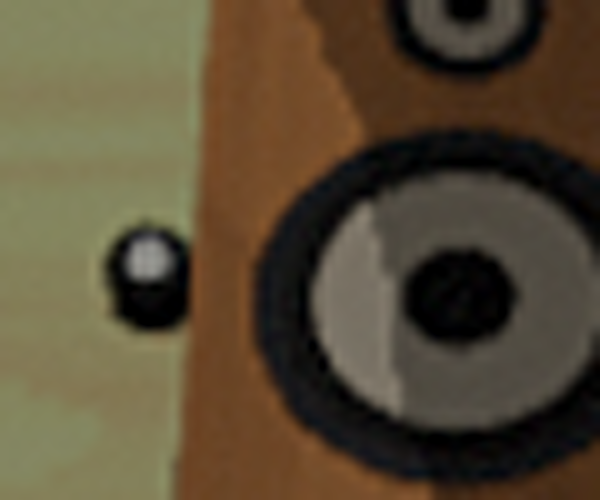

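```bash
python3 -m inch '[[0,0.01,0,0,0,0,1],[0,0,0,0,0,0,1],[0,0,0,0,0,0,1],[0,0,0,0,0,0,1],[0,0,0,0,0,0,1],[0,0,0,0,0,0,1],[0,0,0,0,0,0,1],[0,0,0,0,0,0,1]]'; python3 f.py
```

```text
clock: 14.45
eef_pos: [0.5932, 0.1069, 0.0213]
tool_rot: [1.0, 0.004, 0.0, -0.001]
ft_force: [1.8, 5.1, -1.3]
grip_width: 0.0002
F [ 1.87  5.29 -0.98] [0.5  0.39 0.5 ] tau0 -2.915 tcp [0.5932 0.1069 0.0213] 14.75
```

```bash
python3 -m inch '[[0,0.01,0,0,0,0,1],[0,0.01,0,0,0,0,1],[0,0,0,0,0,0,1],[0,0,0,0,0,0,1],[0,0,0,0,0,0,1],[0,0,0,0,0,0,1],[0,0,0,0,0,0,1],[0,0,0,0,0,0,1]]'; python3 f.py
```

```text
clock: 15.55
eef_pos: [0.5932, 0.1068, 0.0213]
tool_rot: [1.0, 0.004, 0.0, -0.001]
ft_force: [2.1, 6.5, -0.8]
grip_width: -0.0001
F [ 1.89  6.38 -1.1 ] [0.64 0.49 0.45] tau0 -3.492 tcp [0.5933 0.1068 0.0213] 15.85
```

```bash
python3 -m inch '[[0,-0.02,0,0,0,0,1],[0,-0.02,0,0,0,0,1],[0,-0.02,0,0,0,0,1],[0,-0.05,0,0,0,0,1],[0,-0.2,0,0,0,0,1],[0,-0.4,0,0,0,0,1],[0,-0.4,0,0,0,0,1],[0,0,0,0,0,0,1]]'; python3 f.py;python3 -c "
from h import *
snap('scene','sc9')
z=load('sc9');cv2.imwrite('pics/sc9c.png',cv2.resize(z['im'][165:215,200:260],None,fx=10,fy=10,interpolation=cv2.INTER_CUBIC))"
```

```text
clock: 16.65
eef_pos: [0.5927, 0.1352, 0.0213]
tool_rot: [1.0, 0.004, -0.0, -0.0]
ft_force: [-0.8, -0.4, 0.2]
grip_width: 0.0
F [0.03 0.28 0.12] [0.58 0.63 0.43] tau0 0.233 tcp [0.5928 0.1333 0.0213] 16.95
```

View pics/sc9c.png

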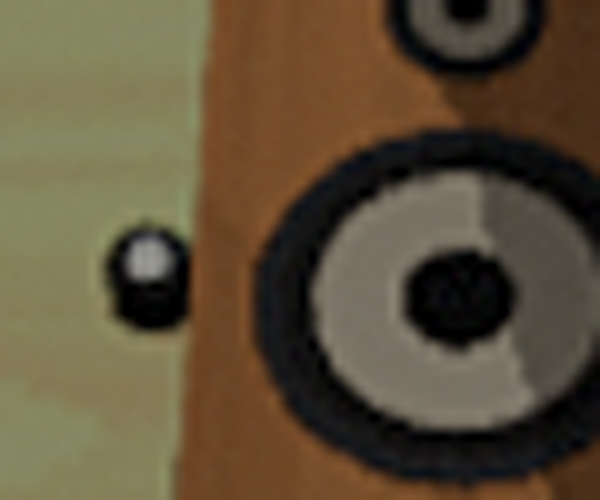

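```bash
python3 -m inch '[[0,-0.1,0.0,0,0,0,1],[0,0,-0.7,0,0,0,1],[0,0,-0.9,0,0,0,1],[0,0,-0.9,0,0,0,1],[0,0,-0.9,0,0,0,1],[0,0,-0.6,0,0,0,1],[0,0,0,0,0,0,1],[0,0,0,0,0,0,1]]'; python3 -m inch '[[0.4,0.8,0,0,0,0,1],[0.5,0.9,0,0,0,0,1],[0.5,0.9,0,0,0,0,1],[0.5,0.9,0,0,0,0,1],[0.5,0.9,0,0,0,0,1],[0.5,0.9,0,0,0,0,1],[0.5,0.9,0,0,0,0.02,1],[0.5,0.7,0,0,0,0.02,1]]'; python3 -c "
from h import *
print(bot.get_obs()['joint_pos'])
snap('wrist','w10');snap('scene','sc10')
z=load('sc10');cv2.imwrite('pics/sc10c.png',cv2.resize(z['im'][125:275,130:345],None,fx=3.5,fy=3.5,interpolation=cv2.INTER_CUBIC))"
```

```text
clock: 17.8
eef_pos: [0.5929, 0.136, 0.1211]
tool_rot: [1.0, 0.003, 0.0, -0.0]
ft_force: [-0.0, -0.2, -0.2]
grip_width: 0.0
clock: 18.6
eef_pos: [0.6899, -0.038, 0.119]
tool_rot: [0.998, -0.061, -0.002, 0.0]
ft_force: [-0.4, 0.2, 0.3]
grip_width: 0.0
[-5.48979520e-02  6.88029893e-01  4.14823115e-01  1.30095477e+00
 -1.55996827e-04  1.63815303e+00]
```

View pics/sc10c.png

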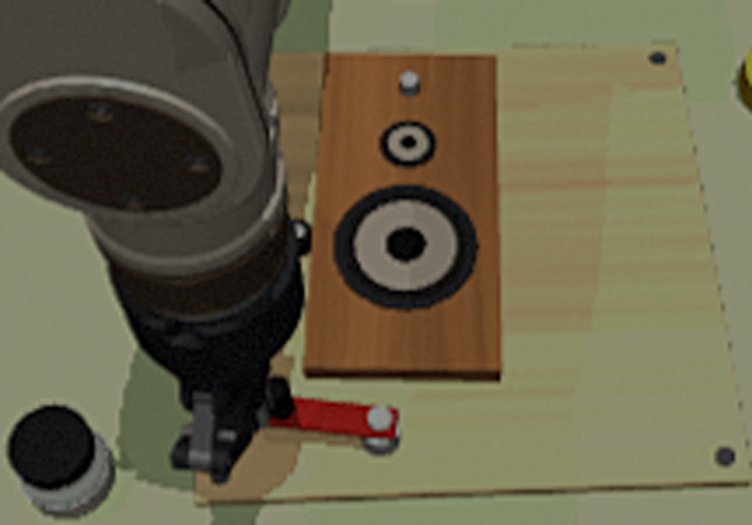

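View pics/w10.png

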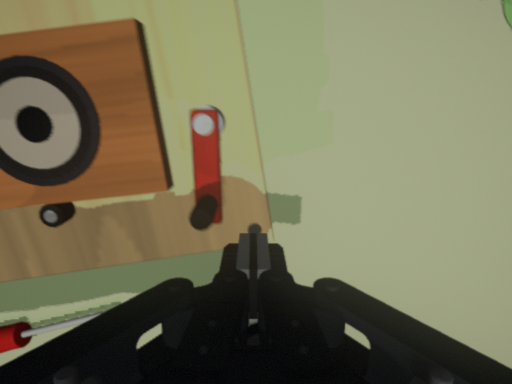

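```bash
python3 - <<'E'
from h import *
z=load('w10')
for u,v,h in((200,216,.073),(208,203,.040),(204,124,.042)): print(pt(z,u,v,h))
print(px(z,[.6899,-.038,.119]),px(z,[.6899,-.038,.06]))
E
python3 - <<'E'
import cv2
im=cv2.imread('pics/w10.png')[90:250,150:310];cv2.imwrite('pics/w10c.png',cv2.resize(im,None,fx=3.7,fy=3.7,interpolation=cv2.INTER_CUBIC))
E
```

```text
[ 0.65707593 -0.03390052  0.073     ]
[ 0.65723331 -0.03607363  0.04      ]
[0.66417549 0.02122862 0.042     ]
(np.float64(250.8875988000141), np.float64(248.6528552757387)) (np.float64(251.6993387798016), np.float64(209.36122472736))
```

View pics/w10c.png

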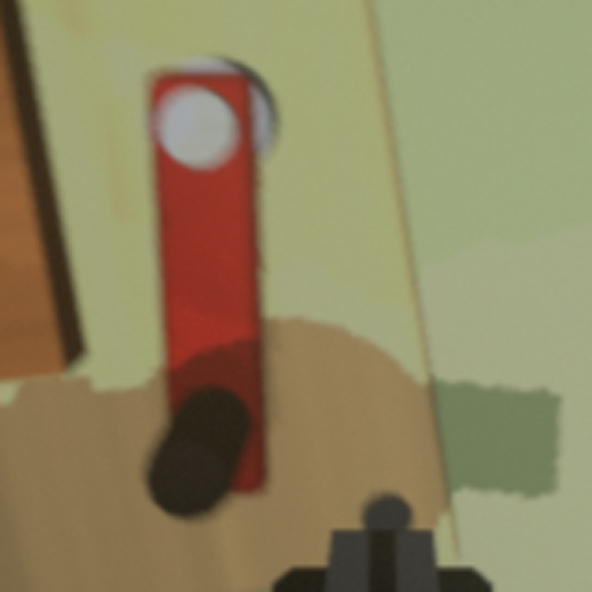

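```bash
python3 -m inch '[[0,0,0.6,0,0,0,1],[0,0,0.6,0,0,0,1],[0,0,0.6,0,0,0,1],[0,0,0.6,0,0,0,1],[0,0,0.4,0,0,0,1],[0,0,0,0,0,0,1],[-0.15,0,0,0,0,0,1],[-0.15,0,0,0,0,0,1]]'; python3 f.py; python3 -m inch '[[-0.23,0.08,0,0,0,0.0318,1],[-0.23,0.08,0,0,0,0.0318,1],[-0.23,0.08,0,0,0,0.0318,1],[-0.23,0.08,0,0,0,0.0318,1],[-0.23,0.08,0,0,0,0.0318,1],[0,0,0,0,0,0,1],[0,0,0,0,0,0,1],[0,0,0,0,0,0,1]]'; python3 -c "
from h import *
snap('wrist','w11');snap('scene','sc11')
z=load('sc11');cv2.imwrite('pics/sc11c.png',cv2.resize(z['im'][125:275,130:345],None,fx=3.5,fy=3.5,interpolation=cv2.INTER_CUBIC))"
```

```text
clock: 19.5
eef_pos: [0.6833, -0.0355, 0.0521]
tool_rot: [0.998, -0.059, 0.001, -0.0]
ft_force: [-0.2, 0.3, -0.2]
grip_width: 0.0001
F [-0.19 -0.01  0.19] [0.67 0.37 0.46] tau0 0.019 tcp [ 0.6834 -0.0357  0.052 ] 19.8
clock: 20.6
eef_pos: [0.6532, -0.0361, 0.0514]
tool_rot: [0.953, -0.304, 0.0, -0.0]
ft_force: [0.3, -0.7, 0.5]
grip_width: 0.0004
```

View pics/sc11c.png

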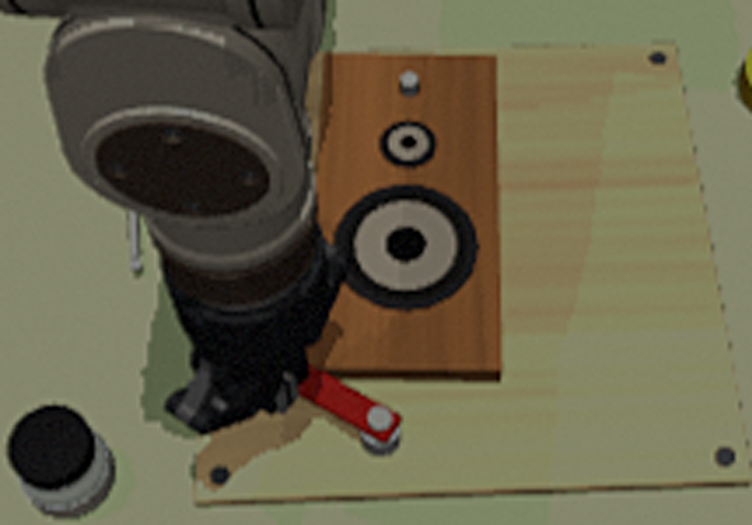

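View pics/w11.png

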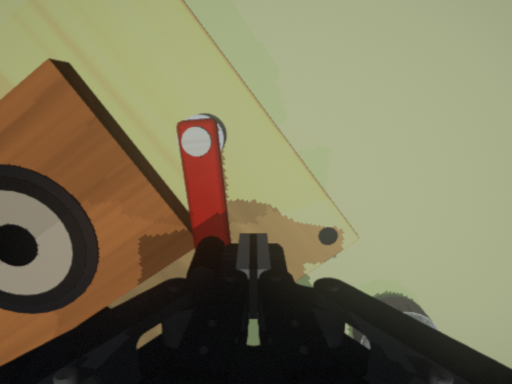

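```bash
python3 -m inch '[[-0.23,0.08,0,0,0,0.0318,1],[-0.23,0.08,0,0,0,0.0318,1],[-0.23,0.08,0,0,0,0.0318,1],[-0.23,0.08,0,0,0,0.0318,1],[-0.23,0.08,0,0,0,0.0318,1],[-0.23,0.08,0,0,0,0.0318,1],[-0.12,0.04,0,0,0,0.0159,1],[0,0,0,0,0,0,1]]'; python3 -c "
from h import *
print(bot.get_obs()['joint_pos'])
snap('wrist','w12');snap('scene','sc12')
z=load('sc12');cv2.imwrite('pics/sc12c.png',cv2.resize(z['im'][125:275,130:345],None,fx=3.5,fy=3.5,interpolation=cv2.INTER_CUBIC))"
```

```text
clock: 21.5
eef_pos: [0.6197, -0.0152, 0.0512]
tool_rot: [0.806, -0.592, -0.0, 0.0]
ft_force: [-0.2, 0.1, 0.6]
grip_width: 0.0004
[-2.44895369e-02  6.00291103e-01  6.84028984e-02  1.03927775e+00
 -8.69175446e-05  2.81298005e+00]
```

View pics/sc12c.png

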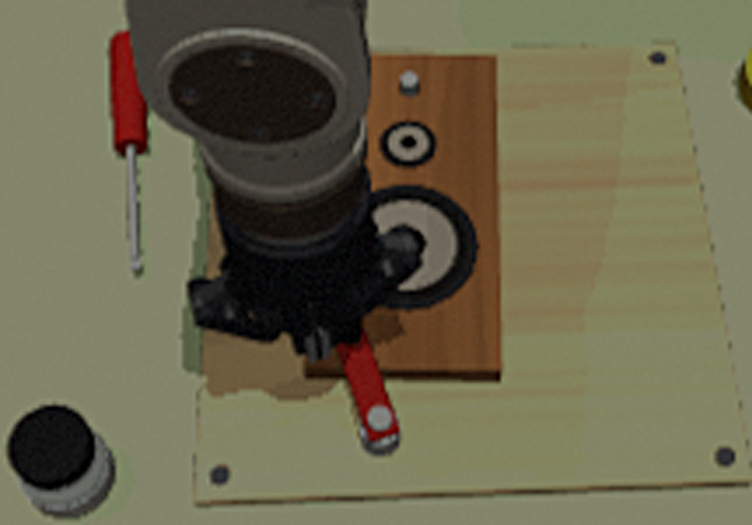

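```bash
python3 -m inch '[[-0.1,0.02,0,0,0,0.0159,1],[-0.1,0.02,0,0,0,0.0159,1],[-0.1,0,0,0,0,0,1],[-0.1,0,0,0,0,0,1],[-0.1,0,0,0,0,0,1],[0,0,0,0,0,0,1],[0,0,0,0,0,0,1],[0,0,0,0,0,0,1]]'; python3 f.py
```

```text
clock: 22.4
eef_pos: [0.6162, -0.0033, 0.0514]
tool_rot: [0.775, -0.632, -0.0, -0.0]
ft_force: [0.1, -0.6, -0.6]
grip_width: -0.0001
F [-0.   -0.09  0.13] [0.24 0.33 0.5 ] tau0 0.019 tcp [ 0.6161 -0.0035  0.0513] 22.7
```

```bash
python3 -m inch '[[-0.04,0,0,0,0,0,1],[-0.04,0,0,0,0,0,1],[-0.04,0,0,0,0,0,1],[0,0,0,0,0,0,1],[0,0,0,0,0,0,1],[0,0,0,0,0,0,1],[0,0,0,0,0,0,1],[0,0,0,0,0,0,1]]'; python3 f.py;  python3 -c "
from h import *
snap('scene','sc13')
z=load('sc13');cv2.imwrite('pics/sc13c.png',cv2.resize(z['im'][125:275,130:345],None,fx=3.5,fy=3.5,interpolation=cv2.INTER_CUBIC))"
```

```text
clock: 23.5
eef_pos: [0.6155, -0.0005, 0.0513]
tool_rot: [0.775, -0.632, -0.0, -0.0]
ft_force: [-1.0, -0.6, 1.2]
grip_width: -0.0001
F [-0.18 -0.18  0.05] [0.39 0.53 0.34] tau0 0.246 tcp [ 6.155e-01 -5.000e-04  5.130e-02] 23.8
```

View pics/sc13c.png

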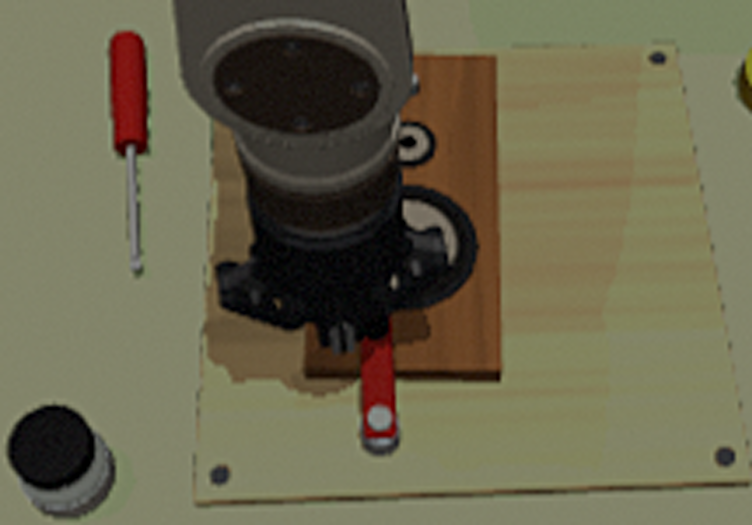

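Nearly there; I'll keep going in small steps until the end stop is felt.

```bash
python3 -m inch '[[-0.04,0,0,0,0,0,1],[-0.04,0,0,0,0,0,1],[-0.04,0,0,0,0,0,1],[0,0,0,0,0,0,1],[0,0,0,0,0,0,1],[0,0,0,0,0,0,1],[0,0,0,0,0,0,1],[0,0,0,0,0,0,1]]'; python3 f.py
```

```text
clock: 24.65
eef_pos: [0.6152, 0.001, 0.0514]
tool_rot: [0.775, -0.632, 0.001, 0.001]
ft_force: [0.9, -5.4, -0.7]
grip_width: -0.0
F [ 0.93 -4.87 -0.  ] [0.34 0.33 0.34] tau0 3.015 tcp [0.6151 0.001  0.0514] 24.95
```

```bash
python3 -m inch '[[0.05,0,0,0,0,0,1],[0.1,0,0,0,0,0,1],[0.3,0,0,0,0,0,1],[0.5,0,0,0,0,0,1],[0,0,-0.6,0,0,0,1],[0,0,-0.9,0,0,0,1],[0,0,-0.9,0,0,0,1],[0,0,-0.9,0,0,0,1]]';python3 -m inch '[[0,0.7,-0.8,0,0,0,1],[0,0.9,-0.8,0,0,0,1],[0,0.9,0,0,0,0,1],[0,0.9,0,0,0,0,1],[0,0.9,0,0,0,0,1],[0,0.9,0,0,0,0,1],[0,0,0,0,0,0,1],[0,0,0,0,0,0,1]]'; python3 -c "
from h import *
snap('scene','sc14');snap('top','top14')
z=load('sc14');cv2.imwrite('pics/sc14c.png',cv2.resize(z['im'][125:275,180:345],None,fx=4,fy=4,interpolation=cv2.INTER_CUBIC))
z=load('top14');cv2.imwrite('pics/top14c.png',cv2.resize(z['im'][140:275,200:360],None,fx=4.4,fy=4.4,interpolation=cv2.INTER_CUBIC))"
```

```text
clock: 25.75
eef_pos: [0.6196, -0.0217, 0.1345]
tool_rot: [0.775, -0.632, -0.0, -0.0]
ft_force: [0.0, -1.0, 1.0]
grip_width: 0.0001
clock: 26.55
eef_pos: [0.4928, -0.0476, 0.1743]
tool_rot: [0.775, -0.632, 0.001, -0.001]
ft_force: [0.1, 0.2, 0.0]
grip_width: 0.0004
```

View pics/sc14c.png

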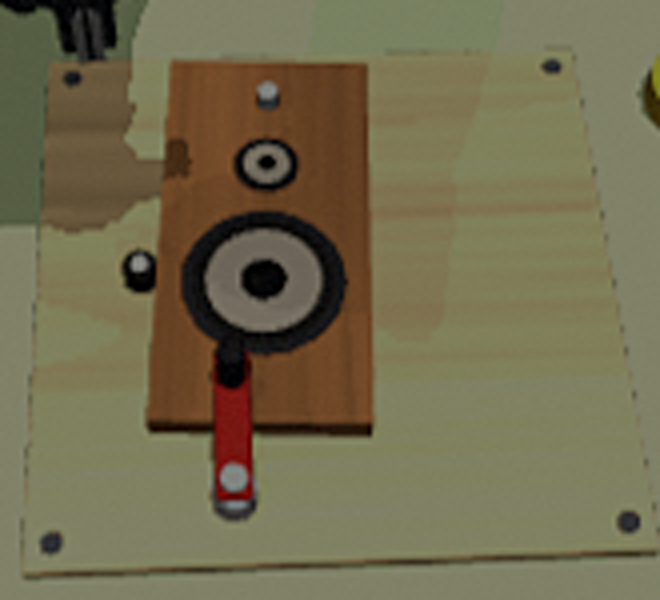

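View pics/top14c.png

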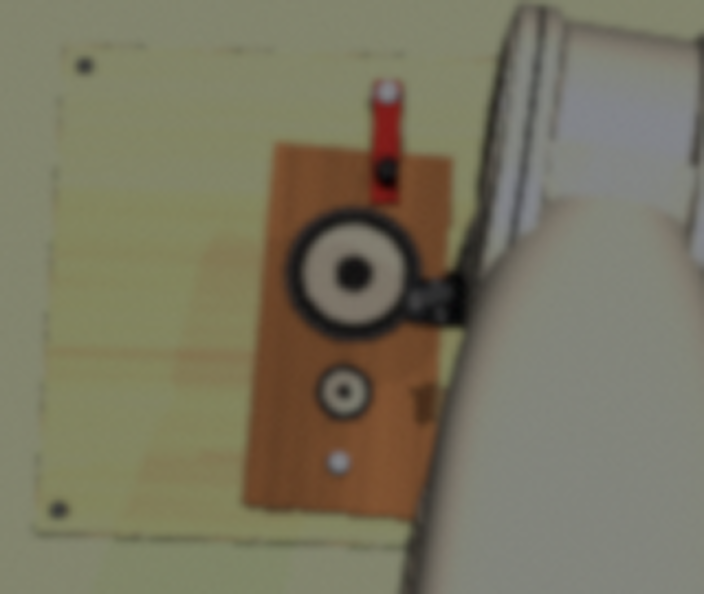

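Run:
```python
from h import *
z=load('sc14');a=load('sc9')
Q=lambda X,Y,h:pt(z,180+(X+.5)/4-.5,125+(Y+.5)/4-.5,h)[:2]
k=Q(231,352,.073);print('knob',k)
p=Q(234,477,.044);d=k-p;print(p,np.linalg.norm(d),'latch',.043+np.arctan2(-d[0],-d[1]))
A=z['im'][165:215,200:260].astype(int);B=a['im'][165:215,200:260].astype(int)
print(np.abs(A-B)[:, :22].mean())
cv2.imwrite('pics/cmp.png',cv2.resize(np.hstack([A,B]).astype(np.uint8),None,fx=6,fy=6,interpolation=cv2.INTER_CUBIC))
```

```text
knob [0.60707121 0.02080746]
[0.66292783 0.02297546] 0.05589868162988434 latch 1.5750020953560893
14.306666666666667
```

View pics/cmp.png

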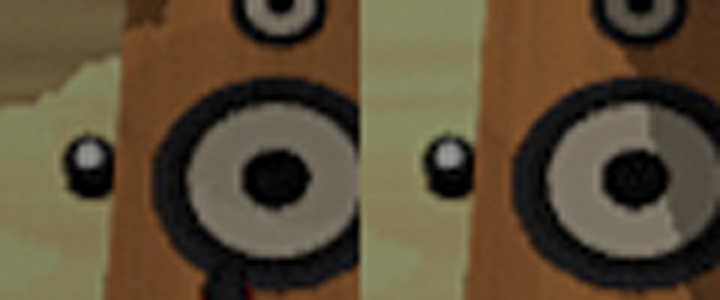

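```bash
python3 -c "
from workcell import bot
print(bot.job_done())"
```

```text
the job is handed in; nothing more can be done
None
```

The panel was turned about its pin onto the stop post, pressed there, and the latch was swung over it. I handed the job in at about 26.7 s. No verdict is reported, so the results below rest on my own checks.

- **Pressing on the stop:** I pressed with closed fingers near the free corner. The force rose to about 6.4 N at the finger. That works out to roughly 7–9 N on the post, calculated from lever arms and not measured directly. It was held for over a second.
- **Panel after release:** Comparing the pictures from just after release and from the end, the panel had not shifted. Its edge looks closed against the post.
- **Latch:** I pushed the knob round until the end stop gave about 5 N. The final picture puts the latch at about 1.575 rad.
- **Robot and loose items:** The gripper is clear of everything, with wrist force near zero. I never went near the bin, roll, jar or driver. I did not re-measure where they ended up.

**One disagreement with the task text:** the panel started at about 0.90 rad from the jig's x, not the stated 0.38–0.65. I followed the measured value.

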